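# Eject a snap cap and click it onto a sample cell

## Task

Push the upright thumb tab at the rear of the cap magazine all the way so that its spring ejector slides the steel cap out onto the open landing, then pick the cap up. Set it mouth down over the snap stud of the open sample cell, press until it clicks, and keep pressing past the click until the sprung seat is fully down. Finish still holding the cap pressed down, without letting go, and leave the other things on the bench where they are.

Things in the scene. Friction and masses are not known exactly. Their poses are not given: they have to be found in the camera images.
- magazine: fixed aluminium cap magazine. Its +x is the way the cap comes out; origin on the bench, under the stored cap. Base plate 187 x 62 mm, 10 mm thick, from x = -106 to +81 mm. From x = -30 to +22 mm a channel, 59 mm wide outside, partly roofed, top 55 mm above the bench, holds the cap so that it cannot be gripped; beyond is the open landing, no side walls
- ejector (a joint): spring slide of the magazine, in m along the magazine's +x: 0 at rest, 0.052 pushed fully in. It takes about 2 N to start and 5 N at full stroke and springs back when let go. At full stroke the cap's centre is at least 51 mm ahead of the magazine's origin
- tab (a point): centre of the top of the upright thumb tab that pushes the slide; moves with it. 58 mm above the bench. The tab is 12 mm thick along the slide, 30 mm wide, from 12 to 58 mm above the bench; at rest it is 94 mm behind the magazine's origin. Push it from behind, towards the magazine's +x, with shut fingers, or pinch it from above
- cap: round steel snap cap, 40 mm across, 33 mm high, about 90 g, open below. Origin at the centre of its mouth (underside), z up. The mouth has an inner lip 21 mm across and 4 mm thick; the bore above it is 29 mm across. At first it stands mouth down in the magazine, 10 mm above the bench
- cell: the open sample cell, fixed to the bench: aluminium flange 72 mm across and 12 mm high, body 52 mm across up to 40 mm, a sprung dark seat disc 37 mm across with its top at 52 mm, and a steel four-fingered snap stud on top. Origin on the bench on the stud's axis, z up
- stud (a point): tip of the open cell's snap stud, on its axis, 70 mm above the bench. Four sprung spindle-shaped fingers round a core swell to 25 mm across at 59 mm height and yield inward. Heights of the cap's mouth over the bench: its lip meets the fingers at 63 mm, pressing then takes 8 to 14 N, the force drops below 58 mm, clicked below 52 mm. Let go then, the cap stays hooked at about 51 mm
- seat (a joint): sprung seat disc of the open cell, in m, positive down: 0 up, 0.006 pushed fully down. It starts to yield at 1 N and takes 10 N fully down; the cap's mouth presses on it. A clicked cap that is not being pressed leaves it at about 0.001; when it is fully down the cap's mouth is 46 mm above the bench
- capped_cell: bystander: a like cell already capped, 79 mm high, loose. Origin at the centre of its underside
- dish: bystander: a low glass dish 84 mm across, 16 mm high
- weight: bystander: a steel balance weight 34 mm across, 40 mm high
- amber_bottle: bystander: an amber glass bottle 60 mm across, 130 mm high
- beaker: bystander: a glass beaker 72 mm across, 85 mm high
- jar: bystander: a glass jar 64 mm across, 75 mm high
- spatula: bystander: a spatula 180 mm long, lying flat
- landing (a point): point on the magazine's open landing where the ejected cap comes to stand (centre of its mouth, within 3 mm), 10 mm above the bench and 52 mm ahead of the magazine's origin; a 5 mm high kerb 23 mm farther on stops the cap. The walls end 30 mm before this point; both sides are free for the fingers
Not all that is in view belongs to the job. What is shaped like the magazine but red or yellow is not meant.

How it is judged (in metres and radians):
On the way, in this order (a step that is already met when the one before it is completed fails the run):
1. the ejector slide is pushed in and the cap is out on the landing (value of joint ejector above 0.042 m and x of cap in the frame of magazine above 0.038 m), for 0.1 s.
2. the cap is gripped and lifted off the magazine (height (world z) of cap above 0.03 m and contact force between the fingers and cap above 1 N and contact force between cap and magazine below 0.05 N), for 0.2 s.
3. the cap has clicked over the stud (horizontal distance between cap and cell below 0.005 m and z of cap in the frame of cell below 0.0535 m and angle between cap's own z axis and vertical below 0.2 rad), for 0.1 s.
At the end, for the whole second after the job is handed in: The cap sits upright (within 0.15 rad) on the stud's axis (within 5 mm), its mouth lower than 49 mm above the bench, and the fingers hold it so that the seat stays pressed more than 4 mm down through the last second (value of joint seat above 0.004 m and horizontal distance between cap and cell below 0.005 m and z of cap in the frame of cell below 0.049 m and angle between cap's own z axis and vertical below 0.15 rad and contact force between the fingers and cap above 1 N); the arm keeps its last pose, push and grip.
It fails at once if a bystander is moved more than 25 mm (distance of any of capped_cell, dish, weight, amber_bottle, beaker, jar, spatula from where it was at the start of the episode above 0.025 m).
It also fails if it takes over 62 s, if anything falls off the work surface, if the arm or the gripper's body presses on something with over 40 N, if the wrist force passes 120 N, or if a joint passes its speed limit or range.

## Robot

A 6-joint arm with a two-finger parallel gripper is mounted at the origin on the work surface. World frame = base frame: x ahead of the robot, y to its left, z up, the work surface at z = 0. Lengths are in mm, angles in rad, forces in N, time in s.
With the tool pointing down it reaches from about 350 to 850 mm from the base axis. Payload 8.1 kg.
Tool frame: the origin (TCP) lies between the finger pads; the fingertips stand 17 mm ahead of it and the grasp point (between the pads) lies 2 mm behind it; z points along the fingers, y is the line along which they close (so a half turn about z gives the same grasp; the last joint's range is limited). The gripper opens to 93 mm and grips with 3 to 60 N. Pads are 15 mm wide; open, the fingers measure 128 mm over their backs; the gripper's body (75 mm by 188 mm) begins 65 mm behind the grasp point.
Start: joints at [-1.379, 0.13, 1.488, -0, 1.523, -0.085], TCP at [163.988, -577.16, 235.635] pointing down, gripper open.
Joint ranges: [-2.96, 2.96], [-0.89, 2.26], [0.02, 2.5], [-1.34, 4.48], [0, 2.73], [-2.66, 2.66]. Speed limits (rad/s): [2.39, 2.39, 2.79, 3.14, 3.14, 3.14].

## Interface

Orientations are given as a rotation vector (axis times angle).
In Python, from workcell import * gives the robot as it stands. The module is installed in compiled form; this text tells all that it offers.
- The arm moves only by the tool play_rows, never from a script. Its argument "deltas" is text: rows parted by semicolons, each of 4 numbers parted by spaces: the shift along the tool's x, y, z in units of 40 mm (1.0 is 40 mm), then the turn about the tool's z in units of 6 degrees (1.0 is 6 degrees). A call has 1 to 5 rows; each row shifts and turns the commanded pose from where the row before left it, along the tool's axes as they then stand; what a row does not reach is not made up. A row lasts 1/12 s, in which the tool goes at most 41.7 mm and 7.16 degrees, less where a joint would pass 70% of its speed; a pose out of reach is approached as far as the arm can. A call is refused whole if a number of a shift passes 1 or a number of a turn 1, either way. A call with a gripper value outside its range is refused whole. "grip" is the opening, from 0 (shut) to 1 (fully open), set as the call begins (left out, the last holds). The fingers move at their own pace and stop on an object; "squeeze" is the grip in N (left out, the last holds). Time passes only in rows, so rows that do not move let the fingers close. It gives the time, the measured TCP pose, the force, the opening and the grip force at its end, in the units of the state.
- read_state(): the state, without advancing time (a new reading comes with each control period).
- read_camera(name): name is "scene" or "top"; returns the picture (400x640x3 uint8, red, green, blue); there is no depth.
- camera_params(name): a dict with "K" (3x3 intrinsics, pixels), "k1" (the pictures are not rectified: a ray, as slopes to the right and down, at radius r is drawn at 1 + k1 r^2 times it, then the intrinsics apply), "cam_to_world" (4x4, takes a point from camera to world coordinates). Camera axes: x right, y down, z forward; pixel columns grow to the right and rows downward; lengths in mm; the calibration is good to about 2 mm. A picture is of the moment at which its call begins. camera_params takes no time and is no camera call.
- finish_job(): hands the job in; it is judged then, once.
Trained networks look in the newest picture that a camera, given by its name, has taken for a name from the list of things; names that differ only in an ending like _2 or _b are one class to them, and where a whole thing is asked for, a point or a joint stands for the part that bears it (a point fixed in the world has none). Each returns a list of dicts, best first, with "conf" (0 to 1); they miss things now and then, are a little off and sometimes report something else, mostly with a low value. They report only what shows in the picture. A call takes as long as a camera call. They do not tell look-alikes from the thing itself.
- trace(camera, target): "mask" (400x640 bool, what is visible of it) and "bbox" ([left, top, width, height] in pixels, round what is visible of it).
The state is a dict: "clock": time; "q": joint angles; "joint_vel": joint speeds; "joint_torque": joint torques, N m; "tool_pos": TCP position; "tcp_rot": TCP orientation; "wrist_force": force on the tool from outside, world axes, zero at the start; "ft_torque": the same for the moment, N m; "finger_gap": finger opening in mm; "grasp_force": force on a finger pad.
Only numpy, scipy, OpenCV 4.12 (cv2) and the standard library are available. Lean on these libraries where they do the work, as an engineer would, in place of code of your own. Each camera call takes 0.05 s, during which the arm holds its last target. There are 200 camera calls.

## Working session

There is one attempt and no reset: what is moved stays moved. The work goes in short steps, Python scripts to look and compute and a tool call to move; the robot and the scene stay as the last step left them, time stands still between calls to the robot, and variables do not carry over. Pictures are saved under pics/ and viewed, at most 10 in all, crops included, and the job is handed in when it is done.

Besides the shell and the picture viewer there is one more tool, called after "Emit:" by a JSON object that holds its "api" and its "payload". play_rows: Moves the arm, as the interface text tells. Its arguments: {"type":"object","properties":{"deltas":{"type":"string"},"grip":{"type":"number"},"squeeze":{"type":"number"}},"required":["deltas"]}

```bash
mkdir -p pics; cat > h.py <<'E'
from workcell import *
import numpy as np, cv2
def ray(cam,px):
    p=camera_params(cam);K=np.array(p["K"]);T=np.array(p["cam_to_world"])
    d=cv2.undistortPoints(np.array(px,float).reshape(-1,1,2),K,np.array([p["k1"],0,0,0.])).reshape(-1,2)
    return T[:3,3],np.c_[d,np.ones(len(d))]@T[:3,:3].T
def at(cam,px,z):
    o,r=ray(cam,px); return o+r*((z-o[2])/r[:,2])[:,None]
def proj(cam,P):
    p=camera_params(cam);K=np.array(p["K"]);T=np.linalg.inv(np.array(p["cam_to_world"]))
    c=np.array(P,float).reshape(-1,3)@T[:3,:3].T+T[:3,3]
    return cv2.projectPoints(c,np.zeros(3),np.zeros(3),K,np.array([p["k1"],0,0,0.]))[0].reshape(-1,2)
def snap(cam,fn):
    im=read_camera(cam); cv2.imwrite(fn,im[:,:,::-1]); return im
E
python3 - <<'E'
from h import *
a=snap("scene","pics/s0.png");b=snap("top","pics/t0.png")
print(read_state())
for c in("scene","top"):
  p=camera_params(c);print(c,np.round(p["K"],1).tolist(),p["k1"],np.round(p["cam_to_world"],3).tolist())
  for n in("magazine","tab","cap","cell","stud","capped_cell"):
    for r in trace(c,n)[:3]:
      ys,xs=np.nonzero(r["mask"]);print(c,n,round(r["conf"],2),r["bbox"],round(xs.mean(),1),round(ys.mean(),1))
E
```

```text
{'clock': 0.1, 'q': array([-1.37938623e+00,  1.31114628e-01,  1.48915789e+00, -1.67949264e-05,
        1.52300585e+00, -8.53669162e-02]), 'joint_vel': array([-0.00100312, -0.00074876, -0.00273868, -0.00133192,  0.00036453,
       -0.00051194]), 'joint_torque': array([-3.99477794e-04, -5.61341536e+01, -4.93095767e+01,  7.67460745e-02,
        2.90790852e-02, -8.36423624e-05]), 'tool_pos': array([ 163.8960677 , -576.67627636,  234.68187206]), 'tcp_rot': array([-3.10989116e+00, -4.33143115e-01,  1.66554940e-04]), 'wrist_force': array([-0.45286484, -0.5625314 ,  0.03716176]), 'ft_torque': array([0.06728145, 0.02137713, 0.00504254]), 'grasp_force': 0.0, 'finger_gap': 93.1264073881858}
scene [[498.7, 0.0, 318.7], [0.0, 498.7, 199.6], [0.0, 0.0, 1.0]] -0.15611146286646221 [[0.625, 0.598, -0.501, 1156.149], [0.78, -0.473, 0.41, -546.804], [0.008, -0.647, -0.762, 1043.121], [0.0, 0.0, 0.0, 1.0]]
scene magazine 0.96 [173.3, 190.7, 38.4, 64.0] 191.8 223.4
scene magazine 0.86 [241.3, 238.2, 46.3, 65.4] 264.2 270.9
scene magazine 0.75 [301.2, 107.5, 50.0, 46.8] 328.8 130.1
scene tab 0.7 [256.6, 2
[... 474 characters left out ...]
395.9], [-1.0, -0.017, 0.004, -15.062], [-0.003, -0.096, -0.995, 1415.653], [0.0, 0.0, 0.0, 1.0]]
top magazine 0.64 [373.9, 157.7, 36.0, 66.2] 392.1 188.9
top magazine 0.62 [395.6, 242.5, 37.5, 62.3] 414.8 272.9
top magazine 0.6 [222.3, 256.2, 29.1, 63.5] 238.1 288.4
top tab 0.7 [418.1, 242.0, 14.0, 27.9] 420.7 256.1
top tab 0.7 [230.7, 256.6, 13.4, 30.0] 237.8 270.9
top tab 0.66 [391.7, 160.2, 15.0, 27.8] 398.2 172.1
top cell 0.92 [239.7, 200.0, 26.3, 28.5] 252.3 214.5
top stud 0.84 [244.1, 201.8, 21.2, 27.8] 251.8 214.6
top stud 0.39 [372.2, 114.4, 25.8, 29.7] 381.5 126.6
top capped_cell 0.71 [295.6, 130.4, 24.1, 19.9] 308.2 141.0
top capped_cell 0.32 [370.6, 156.9, 37.5, 67.7] 391.8 190.4
```

View pics/s0.png

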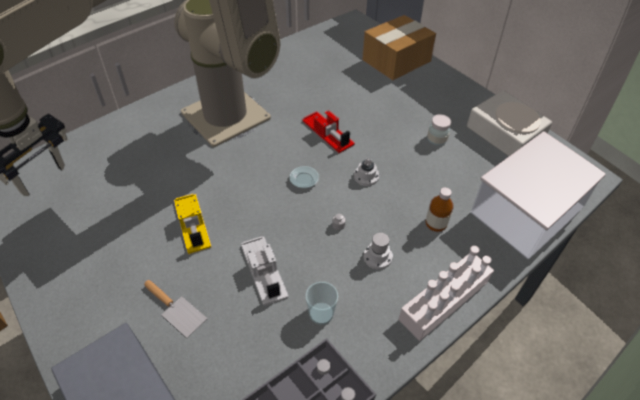

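View pics/t0.png

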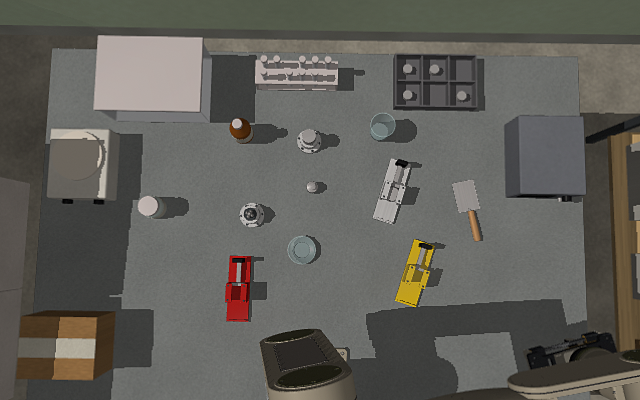

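Candidates for the magazine in top view: aluminium (392,189), yellow (415,273), red (238,288). By the description it's the aluminium one, its dark tab at about (400,163). For the cell: open cell (252,214) against the capped one (308,140). I'll check this choice in a crop.

```bash
python3 - <<'E'
from h import *
a=cv2.imread("pics/t0.png");s=cv2.imread("pics/s0.png")
A=cv2.resize(a[150:230,365:421],None,fx=7,fy=7,interpolation=cv2.INTER_CUBIC)
B=cv2.resize(s[230:310,235:295],None,fx=6,fy=6,interpolation=cv2.INTER_CUBIC)
im=np.zeros((560,800,3),np.uint8);im[:560,:392]=A;im[:480,400:760]=B
cv2.imwrite("pics/c1.png",im)
# base plate corners guesses via rough mask
for cam,(n,i) in (("top",("magazine",0)),):
  for r in trace(cam,"magazine"):
    ys,xs=np.nonzero(r["mask"]);
    print(r["conf"],cv2.minAreaRect(np.c_[xs,ys].astype(np.float32)))
for n in("cell","stud"):
  for c in("top","scene"):
    for r in trace(c,n):
      ys,xs=np.nonzero(r["mask"]); m=r["bbox"]
      ctr=[m[0]+m[2]/2,m[1]+m[3]/2]
      print(n,c,round(r["conf"],2),m,at(c,[ctr,[xs.mean(),ys.mean()]],30).round(1).tolist())
for n in ("tab",):
  for c in("top","scene"):
    for r in trace(c,n):
      ys,xs=np.nonzero(r["mask"]);print(n,c,r["bbox"],at(c,[[xs.mean(),ys.mean()]],40).round(1).tolist())
E
```

```text
0.64 ((392.2521667480469, 189.67059326171875), (22.26372528076172, 63.47858428955078), 15.64224624633789)
0.62 ((415.833251953125, 273.28826904296875), (25.077381134033203, 64.48099517822266), 16.557071685791016)
0.6 ((237.30722045898438, 288.2412414550781), (24.06606101989746, 65.56865692138672), 2.602562189102173)
cell top 0.92 [239.7, 200.0, 26.3, 28.5] [[482.8, 165.4, 30.0], [482.1, 167.1, 30.0]]
cell scene 0.73 [348.7, 157.9, 31.2, 26.2] [[487.7, 163.8, 30.0], [496.0, 162.9, 30.0]]
stud top 0.84 [244.1, 201.8, 21.2, 27.8] [[478.7, 160.0, 30.0], [481.6, 168.3, 30.0]]
stud top 0.39 [372.2, 114.4, 25.8, 29.7] [[739.3, -215.3, 30.0], [747.0, -204.7, 30.0]]
stud scene 0.69 [421.3, 188.0, 36.0, 43.3] [[715.9, 226.5, 30.0], [719.4, 223.2, 30.0]]
stud scene 0.57 [350.6, 160.2, 29.4, 27.2] [[497.4, 158.7, 30.0], [496.4, 163.0, 30.0]]
tab top [418.1, 242.0, 14.0, 27.9] [[371.5, -316.2, 40.0]]
tab top [230.7, 256.6, 13.4, 30.0] [[320.7, 201.9, 40.0]]
tab top [391.7, 160.2, 15.0, 27.8] [[611.3, -252.0, 40.0]]
tab scene [256.6, 262.1, 23.6, 37.2] [[618.5, -253.3, 40.0]]
tab scene [184.6, 217.0, 17.5, 28.4] [[383.0, -321.0, 40.0]]
tab scene [325.2, 122.1, 22.6, 22.6] [[333.7, 197.7, 40.0]]
```

View pics/c1.png

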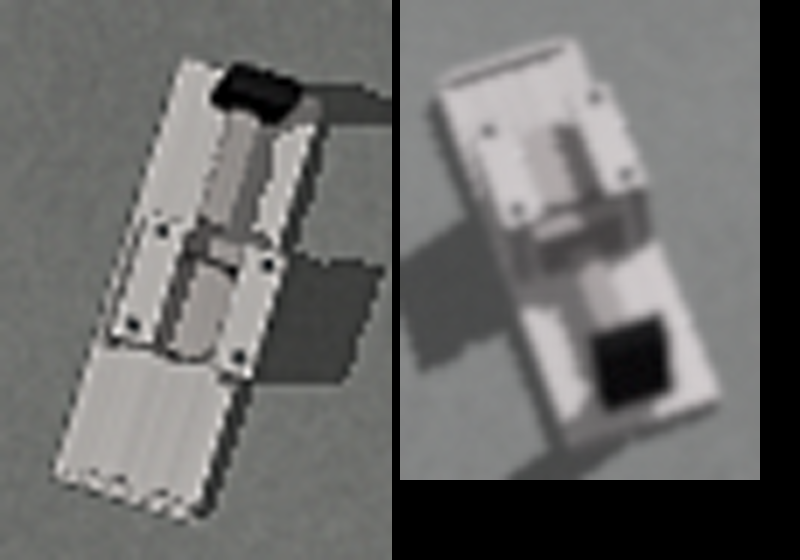

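The crop confirms the aluminium magazine, with its tab at the far end (top px about 402,163), ejecting toward the robot. Next I fit its pose and crop the cell.

```bash
cat > fit.py <<'E'
from h import *
from scipy.optimize import least_squares
tp=lambda l:(np.array(l,float)+.5)/7-.5+[365,150]
sc=lambda l:(np.array(l,float)-[400,0]+.5)/6-.5+[235,230]
M=[("top",tp([185,60]),(-106,-31,10)),("top",tp([57,475]),(81,-31,10)),("top",tp([325,122]),(-106,31,10)),
("top",tp([200,294]),(-4,0,55)),("top",tp([108,345]),(22,-29.5,55)),("top",tp([250,380]),(22,29.5,55)),
("scene",sc([557,153]),(-4,0,55)),("scene",sc([440,85]),(81,31,10)),("scene",sc([575,40]),(81,-31,10)),("scene",sc([720,398]),(-106,-31,10)),
("scene",sc([662,316]),(-100,-15,58)),("scene",sc([592,332]),(-100,15,58))]
def W(p,q):
    c,s=np.cos(p[2]),np.sin(p[2]);return [p[0]+c*q[0]-s*q[1],p[1]+s*q[0]+c*q[1],q[2]]
def f(p): return np.concatenate([(proj(c,W(p,q))[0]-u) for c,u,q in M])
r=least_squares(f,[520,-225,2.87],loss="soft_l1",x_scale=[10,10,.05])
E
python3 - <<'E'
from fit import *
print(r.x,f(r.x).reshape(-1,2).round(1).tolist())
for c in("top","scene"):
  Mc=[m for m in M if m[0]==c]
  g=lambda p:np.concatenate([(proj(c,W(p,q))[0]-u) for c,u,q in Mc])
  print(c,least_squares(g,r.x,loss="soft_l1",x_scale=[10,10,.05]).x)
for n,x in(("tab",-94),("land",52)):print(n,W(r.x,(x,0,0)))
a=cv2.imread("pics/t0.png");s=cv2.imread("pics/s0.png")
A=cv2.resize(a[195:235,232:272],None,fx=10,fy=10,interpolation=cv2.INTER_CUBIC)
B=cv2.resize(s[150:190,346:386],None,fx=10,fy=10,interpolation=cv2.INTER_CUBIC)
cv2.imwrite("pics/c2.png",np.hstack([A,B]))
E
```

```text
[ 549.31545408 -232.4400188     2.84240189] [[-0.7, -0.8], [-1.4, -0.1], [-0.6, -3.2], [-0.6, -0.1], [-0.1, -2.0], [-0.5, -0.5], [-1.2, -0.8], [-1.7, -1.8], [-1.0, -1.4], [-1.1, -1.2], [0.1, 2.1], [-0.7, 3.5]]
top [ 546.76038577 -234.09959308    2.83850376]
scene [ 551.97902267 -231.29085861    2.83606621]
tab [np.float64(639.1395343319846), np.float64(-260.1462384418152), 0]
land [np.float64(499.62553734274485), np.float64(-217.1131738973699), 0]
```

View pics/c2.png

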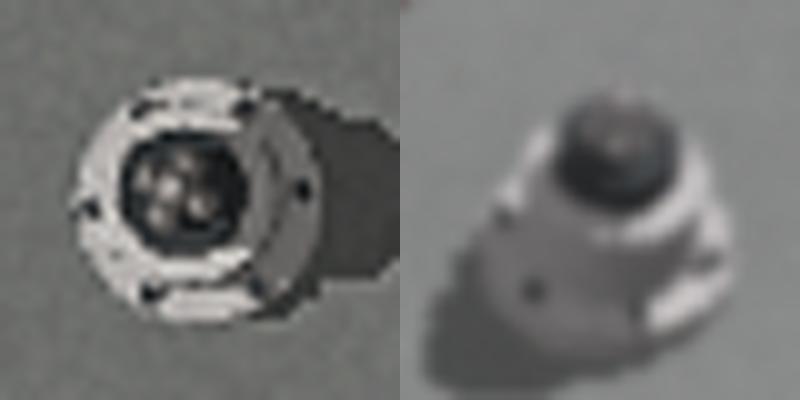

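```bash
sed -i '/^("top",tp(\[185/s/,("top",tp(\[325[^)]*)[^)]*)//; s/,("top",tp(\[325,122\]),(-106,31,10))//; s/(-100,-15,58)/(-88,-15,58)/; s/(-100,15,58)/(-88,15,58)/' fit.py
cat >> fit.py <<'E'
t=np.linspace(0,2*np.pi,90)
circ=lambda p,R,z:np.c_[p[0]+R*np.cos(t),p[1]+R*np.sin(t),0*t+z]
tc=lambda u,v:np.array([u,v])/10-.45+[232,195]
s2=lambda u,v:np.array([u-400,v])/10-.45+[346,150]
def cellres(p,cam=("top","scene")):
    o=[]
    if "top" in cam:
        F=proj("top",circ(p,36,12));o+=list((F.min(0)+F.max(0))/2-tc(198,201)); S=proj("top",circ(p,18.5,52));o+=list((S.min(0)+S.max(0))/2-tc(184,191));o+=list(proj("top",[*p,68])[0]-tc(179,186))
    if "scene" in cam:
        F=proj("scene",circ(p,36,6));o+=[(F.min(0)+F.max(0))[0]/2-s2(608,0)[0]]; F=proj("scene",circ(p,36,1));o+=[F.max(0)[1]-s2(0,358)[1]]
        S=proj("scene",circ(p,18.5,50));o+=[(S.min(0)+S.max(0))[0]/2-s2(618,0)[0],S.max(0)[1]-s2(0,212)[1]]
    return np.array(o)
E
python3 - <<'E'
from fit import *
print(r.x,f(r.x).reshape(-1,2).round(1).tolist())
for c in("top","scene"):
  Mc=[m for m in M if m[0]==c]
  g=lambda p:np.concatenate([(proj(c,W(p,q))[0]-u) for c,u,q in Mc])
  q=least_squares(g,r.x,x_scale=[10,10,.05]);print(c,q.x,q.fun.round(1))
  q=least_squares(lambda p:cellres(p,(c,)),[485,165]);print("cell",q.x,q.fun.round(1))
q=least_squares(cellres,[485,165]);print("cell",q.x,q.fun.round(1))
for n,x in(("tabrear",-100),("land",52)):print(n,W(r.x,(x,0,0)))
E
```

```text
[ 552.19618871 -232.81357324    2.85398203] [[-1.0, -1.8], [-1.0, -0.9], [-0.5, -1.1], [0.1, -2.8], [-0.2, -1.6], [-0.6, 0.1], [-1.6, -0.8], [-0.9, -0.6], [-0.1, -0.5], [-0.5, -1.4], [-1.3, 0.1]]
top [ 547.37899548 -234.24660547    2.8495241 ] [-0.3 -0.1 -0.6  0.7  0.1  0.6  0.6 -1.2  0.2  0.1]
cell [483.02411114 170.99988054] [ 0.4 -0.1 -0.1 -0.  -0.3  0.1]
scene [ 554.61467979 -231.8484037     2.84564627] [ 0.3  0.6 -0.5 -0.5  0.2 -0.2  0.5  0.2  0.1 -0.8 -0.7  0.7]
cell [489.13412079 172.36765368] [-0.1  1.   0.1 -1. ]
cell [485.23169983 171.88902018] [ 0.1 -0.8 -0.3 -0.8 -0.6 -0.7 -1.2  0.2 -0.9 -1.7]
tabrear [np.float64(648.0886272940229), np.float64(-261.1797542121677), 0]
land [np.float64(502.3321206494367), np.float64(-218.06315913826722), 0]
```

Cell seen open with dark seat and stud (top px about 250,213). The two cameras differ by about 7 mm in x, so I'll calibrate against the gripper. First I go behind the tab.

Emit:
{"api": "play_rows", "payload": {"deltas": "0.85 -0.3 0 1; 0.85 -0.4 0 1; 0.8 -0.5 0 1; 0.75 -0.6 0 1; 0.7 -0.65 0 1", "grip": 0, "squeeze": 55}}

```text
clock: 1.47
tool_pos: [318.1, -466.8, 235.8]
tcp_rot: [3.116, -0.396, 0.0]
wrist_force: [-1.1, -0.5, 0.5]
finger_gap: 64.2
grasp_force: 0.0
```

```bash
cat > go.py <<'E'
import sys
from h import *
from scipy.spatial.transform import Rotation as Ro
O=np.array([551,-233.]);yaw=2.85
def mag(x,y=0): c,s=np.cos(yaw),np.sin(yaw); return O+[c*x-s*y,s*x+c*y]
def need(x,y,z,yang=yaw+np.pi/2):
    s=read_state();R=Ro.from_rotvec(s["tcp_rot"]).as_matrix()
    a=np.arctan2(R[1,1],R[0,1]);d=-(yang-a);d=(d+np.pi/2)%np.pi-np.pi/2
    R2=R@Ro.from_euler("z",d).as_matrix()
    print("t",s["clock"],"tcp",s["tool_pos"].round(1),"gap",round(s["finger_gap"],1),"F",s["wrist_force"].round(1),"tilt",R[:,2].round(3))
    print("turn units",round(np.degrees(d)/6,2),"shift before turn",(R.T@(np.array([x,y,z])-s["tool_pos"])/40).round(2),"after",(R2.T@(np.array([x,y,z])-s["tool_pos"])/40).round(2))
E
python3 -c "
from go import *
need(*mag(-125),200)"
```

```text
t 1.4667 tcp [ 318.1 -466.8  235.8] gap 64.2 F [-1.1 -0.5  0.5] tilt [ 0. -0. -1.]
turn units 0.37 shift before turn [ 7.3  -6.99  0.89] after [ 7.02 -7.27  0.89]
```

Emit:
{"api": "play_rows", "payload": {"deltas": "0.7 -0.7 0 0.4; 0.7 -0.7 0 0; 0.7 -0.7 0 0; 0.7 -0.7 0 0; 0.7 -0.7 0 0"}}

```text
clock: 1.88
tool_pos: [491.9, -371.0, 235.9]
tcp_rot: [3.109, -0.452, 0.001]
wrist_force: [-0.2, -1.2, 0.3]
finger_gap: 30.9
grasp_force: 0.0
```

Emit:
{"api": "play_rows", "payload": {"deltas": "0.7 -0.7 0 0; 0.7 -0.7 0 0; 0.7 -0.7 0.2 0; 0.7 -0.7 0.2 0; 0 0 0.2 0"}}

```text
clock: 2.3
tool_pos: [634.4, -291.6, 209.8]
tcp_rot: [-3.108, 0.443, -0.001]
wrist_force: [-0.4, 0.1, -0.1]
finger_gap: 1.5
grasp_force: 0.0
```

Emit:
{"api": "play_rows", "payload": {"deltas": "0 0 0.6 0; 0 0 0.6 0; 0 0 0 0;0 0 0 0"}}

```text
clock: 2.63
tool_pos: [628.2, -296.0, 161.6]
tcp_rot: [-3.107, 0.452, 0.007]
wrist_force: [-0.1, -0.3, 0.3]
finger_gap: 0.3
grasp_force: 0.0
```

```bash
python3 -c "
from go import *
need(*mag(-125),47)
snap('top','pics/t1.png');snap('scene','pics/s1.png')
a=cv2.imread('pics/t1.png');s=cv2.imread('pics/s1.png')
p=read_state()['tool_pos']+[0,0,-17]
print(p,proj('top',p),proj('scene',p))
A=cv2.resize(a[120:220,350:450],(400,400),interpolation=cv2.INTER_CUBIC)
B=cv2.resize(s[210:310,220:320],(400,400),interpolation=cv2.INTER_CUBIC)
cv2.imwrite('pics/c3.png',np.hstack([A,B]))"
```

```text
t 2.6333 tcp [ 628.2 -296.   161.6] gap 0.3 F [-0.1 -0.3  0.3] tilt [-0.004  0.002 -1.   ]
turn units 0.03 shift before turn [ 0.84 -0.95  2.86] after [ 0.84 -0.95  2.86]
[ 629.9961855  -297.23465701  148.41744243] [[422.16558144 159.28094707]] [[251.65488902 268.69625875]]
```

View pics/c3.png

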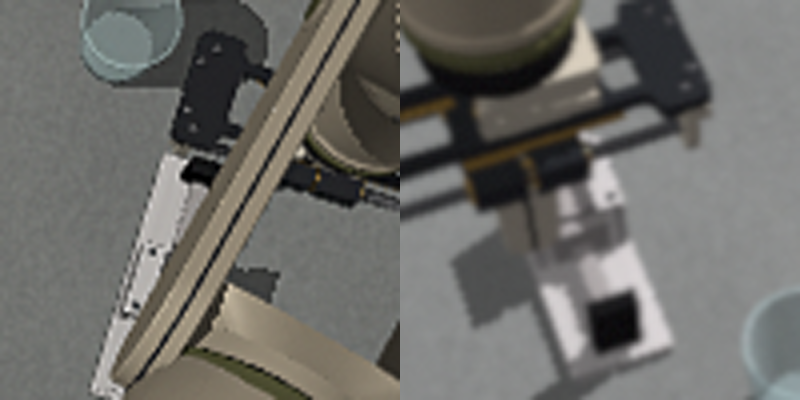

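Scene crop shows the closed fingertips at about (252,272), within 1–2 px of the projection (251.7,268.7), and the beaker at the right edge clear of the path. Now I drop behind the tab.

Emit:
{"api": "play_rows", "payload": {"deltas": "0.42 -0.47 0 0; 0.42 -0.48 0 0; 0 0 0 0; 0 0 0 0; 0 0 0 0"}}

```text
clock: 3.15
tool_pos: [673.0, -270.5, 165.5]
tcp_rot: [3.108, -0.452, 0.003]
wrist_force: [-0.1, -0.1, 0.8]
finger_gap: 0.7
grasp_force: 0.0
```

```bash
python3 -c "
from go import *
need(*mag(-125),47)
from h import *
print([ (n,trace('scene',n)[0]['bbox']) for n in ('beaker',)], proj('top',[*mag(-125),30]),at('top',[[382,127]],85))"
```

```text
t 3.15 tcp [ 673.  -270.5  165.5] gap 0.7 F [-0.1 -0.1  0.8] tilt [ 0.002 -0.001 -1.   ]
turn units 0.03 shift before turn [-0.07 -0.02  2.96] after [-0.07 -0.02  2.96]
[('beaker', [305.7, 279.8, 29.8, 45.7])] [[403.38757921 152.59568225]] [[ 731.96936075 -198.62509184   85.        ]]
```

Emit:
{"api": "play_rows", "payload": {"deltas": "0 0 0.6 0; 0 0 0.6 0; 0 0 0.6 0; 0 0 0.6 0; 0 0 0.5 0"}}

```text
clock: 3.62
tool_pos: [671.4, -270.7, 46.4]
tcp_rot: [-3.109, 0.454, 0.001]
wrist_force: [-0.8, -0.1, -0.3]
finger_gap: 0.2
grasp_force: 0.0
```

Emit:
{"api": "play_rows", "payload": {"deltas": "-0.05 0 0 0; -0.05 0 0 0; -0.05 0 0 0; -0.05 0 0 0;0 0 0 0"}}

```text
clock: 4.03
tool_pos: [665.8, -268.3, 50.3]
tcp_rot: [3.108, -0.452, 0.005]
wrist_force: [-0.8, -0.1, 0.4]
finger_gap: 0.9
grasp_force: 0.0
```

Emit:
{"api": "play_rows", "payload": {"deltas": "-0.05 0 0 0; -0.05 0 0 0;  0 0 0 0;0 0 0 0"}}

```text
clock: 4.37
tool_pos: [661.0, -266.4, 47.9]
tcp_rot: [3.109, -0.452, 0.0]
wrist_force: [0.2, -0.1, -0.4]
finger_gap: 0.6
grasp_force: 0.0
```

Emit:
{"api": "play_rows", "payload": {"deltas": "-0.06 0 0 0; 0 0 0 0; 0 0 0 0"}}

```text
clock: 4.62
tool_pos: [658.6, -265.7, 47.5]
tcp_rot: [-3.109, 0.452, 0.0]
wrist_force: [0.0, -0.6, -0.0]
finger_gap: 0.3
grasp_force: 0.0
```

Emit:
{"api": "play_rows", "payload": {"deltas": "-0.06 0 0 0; 0 0 0 0; 0 0 0 0"}}

```text
clock: 4.87
tool_pos: [656.3, -265.0, 47.6]
tcp_rot: [-3.109, 0.452, 0.0]
wrist_force: [0.2, 0.3, -0.5]
finger_gap: 0.7
grasp_force: 0.0
```

Emit:
{"api": "play_rows", "payload": {"deltas": "-0.06 0 0 0; 0 0 0 0; 0 0 0 0"}}

```text
clock: 5.12
tool_pos: [654.3, -264.4, 47.7]
tcp_rot: [3.109, -0.452, 0.001]
wrist_force: [1.5, -0.4, -1.3]
finger_gap: 0.2
grasp_force: 1.0
```

Emit:
{"api": "play_rows", "payload": {"deltas": "-0.06 0 0 0; 0 0 0 0; 0 0 0 0"}}

```text
clock: 5.37
tool_pos: [651.9, -263.7, 47.7]
tcp_rot: [3.109, -0.452, 0.0]
wrist_force: [2.3, -0.2, -0.9]
finger_gap: 0.5
grasp_force: 1.1
```

Emit:
{"api": "play_rows", "payload": {"deltas": "-0.06 0 0 0; 0 0 0 0; 0 0 0 0"}}

```text
clock: 5.62
tool_pos: [649.6, -263.0, 47.8]
tcp_rot: [3.109, -0.452, 0.0]
wrist_force: [2.2, 0.0, -0.0]
finger_gap: 0.5
grasp_force: 1.1
```

Contact at about x = 654.5, which supports the average of the two cameras. Pushing to full stroke.

Emit:
{"api": "play_rows", "payload": {"deltas": "-0.2 0 0 0; -0.2 0 0 0; -0.2 0 0 0; -0.2 0 0 0; 0 0 0 0"}}

```text
clock: 6.03
tool_pos: [618.4, -253.7, 47.9]
tcp_rot: [-3.109, 0.452, -0.001]
wrist_force: [3.5, -0.2, -2.3]
finger_gap: 0.1
grasp_force: 1.9
```

Emit:
{"api": "play_rows", "payload": {"deltas": "-0.15 0 0 0; -0.12 0 0 0; 0 0 0 0; 0 0 0 0"}}

```text
clock: 6.37
tool_pos: [609.1, -250.9, 48.0]
tcp_rot: [3.109, -0.452, 0.002]
wrist_force: [4.9, -1.1, -0.2]
finger_gap: 0.3
grasp_force: 2.2
```

Emit:
{"api": "play_rows", "payload": {"deltas": "-0.06 0 0 0; 0 0 0 0; 0 0 0 0"}}

```text
clock: 6.62
tool_pos: [606.8, -250.3, 48.0]
tcp_rot: [3.109, -0.452, 0.001]
wrist_force: [4.8, -0.1, 1.8]
finger_gap: 0.2
grasp_force: 2.3
```

Emit:
{"api": "play_rows", "payload": {"deltas": "-0.06 0 0 0; 0 0 0 0; 0 0 0 0"}}

```text
clock: 6.87
tool_pos: [605.4, -249.9, 48.3]
tcp_rot: [3.108, -0.452, 0.005]
wrist_force: [8.4, -1.8, -0.7]
finger_gap: 0.0
grasp_force: 4.4
```

Emit:
{"api": "play_rows", "payload": {"deltas": "0.1 0 -0.3 0; 0.2 0 -0.8 0; 0.2 0 -0.8 0; 0 0 -0.8 0; -0.5 0 0 0", "grip": 0.85}}

```text
clock: 7.28
tool_pos: [608.7, -251.9, 163.9]
tcp_rot: [3.105, -0.451, 0.016]
wrist_force: [1.5, -1.4, 2.4]
finger_gap: 28.9
grasp_force: 0.0
```

Emit:
{"api": "play_rows", "payload": {"deltas": "-0.7 0 0 0; -0.7 0 0 0; -0.7 0 0 0; 0 0 0 0; 0 0 0 0"}}

```text
clock: 7.7
tool_pos: [521.3, -225.0, 154.7]
tcp_rot: [-3.108, 0.452, 0.005]
wrist_force: [0.6, 0.0, -0.3]
finger_gap: 62.3
grasp_force: 0.0
```

```bash
sed -i 's/O=np.array.*;/O=np.array([552,-233.3]);/' go.py; python3 -c "
from go import *
need(*mag(52),31)
s=snap('scene','pics/s2.png')
for n in ('cap','magazine'):
  for r in trace('scene',n)[:2]:
    ys,xs=np.nonzero(r['mask']);print(n,r['conf'],r['bbox'],xs.mean(),ys.mean(),at('scene',[[xs.mean(),ys.mean()]],28))
print(proj('scene',[*mag(52),28]))
s=cv2.imread('pics/s2.png');a=cv2.imread('pics/s2.png')
cv2.imwrite('pics/c4.png',cv2.resize(s[190:310,200:320],(600,600),interpolation=cv2.INTER_CUBIC))"
```

```text
t 7.7 tcp [ 521.3 -225.   154.7] gap 62.3 F [ 0.6  0.  -0.3] tilt [-0.003  0.001 -1.   ]
turn units 0.02 shift before turn [-0.5  -0.02  3.09] after [-0.5  -0.02  3.09]
cap 0.63 [246.4, 234.5, 15.9, 22.8] 254.15217391304347 244.29565217391306 [[ 503.50706458 -218.67971959   28.        ]]
magazine 0.74 [175.9, 191.7, 36.7, 62.1] 192.21275018532245 223.826538176427 [[ 350.7787802  -309.35643205   28.        ]]
magazine 0.58 [243.5, 234.1, 46.1, 69.4] 265.25855263157894 273.12302631578945 [[ 589.55551891 -245.02087994   28.        ]]
[[253.96639672 243.8894132 ]]
```

View pics/c4.png

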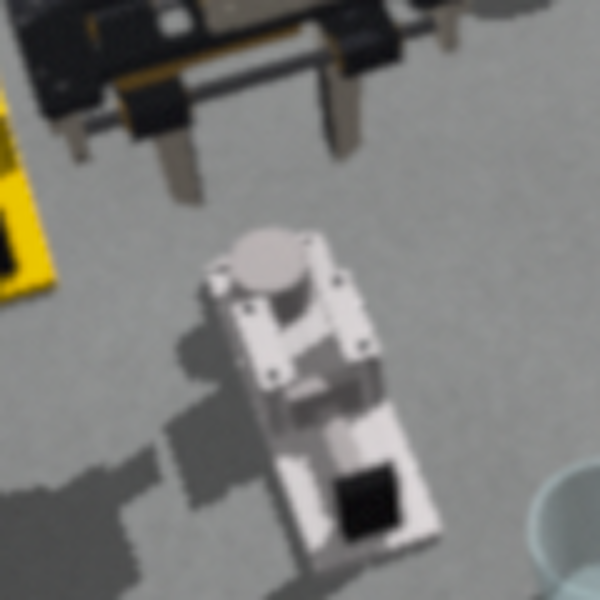

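The crop shows the cap out on the landing at px (254,244), matching the projection, and the fingers clear. Descending over it.

Emit:
{"api": "play_rows", "payload": {"deltas": "-0.5 0 0 0; 0 0 0.7 0; 0 0 0.7 0; 0 0 0.7 0; 0 0 0 0"}}

```text
clock: 8.27
tool_pos: [501.2, -218.2, 65.8]
tcp_rot: [-3.106, 0.451, 0.013]
wrist_force: [-1.0, 0.1, -0.9]
finger_gap: 79.1
grasp_force: 0.0
```

```bash
python3 -c "
from go import *
need(*mag(52),31);need(*mag(52),31)"
```

```text
t 8.2667 tcp [ 501.2 -218.2   65.8] gap 79.1 F [-1.   0.1 -0.9] tilt [-0.008  0.004 -1.   ]
turn units 0.03 shift before turn [ 0.03 -0.    0.87] after [ 0.03 -0.    0.87]
t 8.2667 tcp [ 501.2 -218.2   65.8] gap 79.1 F [-1.   0.1 -0.9] tilt [-0.008  0.004 -1.   ]
turn units 0.03 shift before turn [ 0.03 -0.    0.87] after [ 0.03 -0.    0.87]
```

Emit:
{"api": "play_rows", "payload": {"deltas": "0 0 0.4 0; 0 0 0.3 0; 0 0 0 0; 0 0 0 0; 0 0 0 0"}}

```text
clock: 8.68
tool_pos: [505.0, -220.3, 44.8]
tcp_rot: [3.108, -0.452, 0.002]
wrist_force: [-1.0, -0.1, 0.6]
finger_gap: 79.2
grasp_force: 0.0
```

Emit:
{"api": "play_rows", "payload": {"deltas": "-0.07 0 0.15 0; 0 0 0.15 0; 0 0 0 0; 0 0 0 0; 0 0 0 0"}}

```text
clock: 9.1
tool_pos: [501.5, -219.1, 31.7]
tcp_rot: [-3.109, 0.452, 0.0]
wrist_force: [-0.0, -0.3, -0.9]
finger_gap: 79.0
grasp_force: 0.0
```

Emit:
{"api": "play_rows", "payload": {"deltas": "0 0 0 0; 0 0 0 0; 0 0 0 0; 0 0 0 0"}}

```text
clock: 9.43
tool_pos: [501.7, -219.1, 31.8]
tcp_rot: [3.109, -0.452, 0.0]
wrist_force: [0.3, -0.1, 0.5]
finger_gap: 79.5
grasp_force: 0.0
```

Pose is good. Closing on the cap.

Emit:
{"api": "play_rows", "payload": {"deltas": "0 0 0 0; 0 0 0 0; 0 0 0 0; 0 0 0 0; 0 0 0 0", "grip": 0, "squeeze": 55}}

```text
clock: 9.85
tool_pos: [501.5, -219.1, 31.6]
tcp_rot: [-3.109, 0.452, 0.0]
wrist_force: [0.3, -0.7, 0.7]
finger_gap: 50.6
grasp_force: 0.0
```

Emit:
{"api": "play_rows", "payload": {"deltas": "0 0 0 0; 0 0 0 0; 0 0 0 0; 0 0 0 0; 0 0 0 0"}}

```text
clock: 10.27
tool_pos: [501.5, -219.1, 31.6]
tcp_rot: [3.109, -0.452, -0.0]
wrist_force: [1.4, 0.3, -1.1]
finger_gap: 39.3
grasp_force: 55.0
```

Emit:
{"api": "play_rows", "payload": {"deltas": "0 0 -0.2 0; 0 0 -0.3 0; 0 0 -0.5 0; 0 0 0 0; 0 0 0 0"}}

```text
clock: 10.68
tool_pos: [503.1, -219.9, 73.8]
tcp_rot: [3.107, -0.452, 0.006]
wrist_force: [-0.6, -0.2, -1.5]
finger_gap: 39.4
grasp_force: 55.0
```

Cap gripped and lifted. Now carrying it to above the cell.

Emit:
{"api": "play_rows", "payload": {"deltas": "0 0 -0.6 0; 0 0 -0.7 0; -0.1 -0.3 -0.5 0; -0.3 -0.8 0 0; -0.3 -0.8 0 0"}}

```text
clock: 11.1
tool_pos: [497.1, -138.6, 144.9]
tcp_rot: [3.108, -0.456, 0.005]
wrist_force: [0.5, 0.9, -1.5]
finger_gap: 39.5
grasp_force: 55.0
```

Emit:
{"api": "play_rows", "payload": {"deltas": "-0.3 -0.8 0 0; -0.3 -0.8 0 0; -0.3 -0.8 0 0; -0.3 -0.8 0 0; -0.3 -0.8 0 0"}}

```text
clock: 11.52
tool_pos: [483.5, 33.8, 142.8]
tcp_rot: [3.109, -0.452, -0.001]
wrist_force: [0.7, 0.1, 0.2]
finger_gap: 39.4
grasp_force: 55.0
```

Emit:
{"api": "play_rows", "payload": {"deltas": "-0.3 -0.8 0 0; -0.3 -0.8 0 0; -0.2 -0.6 0 0; 0 0 0 0; 0 0 0 0"}}

```text
clock: 11.93
tool_pos: [478.0, 126.8, 142.8]
tcp_rot: [3.109, -0.447, -0.002]
wrist_force: [-0.0, -0.2, -0.7]
finger_gap: 38.9
grasp_force: 55.0
```

```bash
python3 -c "
from go import *
need(486,171.7,105)"
```

```text
t 11.9333 tcp [478.  126.8 142.8] gap 38.9 F [-0.  -0.2 -0.7] tilt [-0.001 -0.    -1.   ]
turn units 0.06 shift before turn [-0.12 -1.13  0.94] after [-0.13 -1.13  0.94]
```

Emit:
{"api": "play_rows", "payload": {"deltas": "-0.12 -0.6 0 0; 0 -0.53 0.3 0; 0 0 0.4 0; 0 0 0 0; 0 0 0 0"}}

```text
clock: 12.35
tool_pos: [485.9, 169.1, 114.2]
tcp_rot: [3.107, -0.453, -0.005]
wrist_force: [-0.0, -0.3, -0.8]
finger_gap: 39.1
grasp_force: 55.0
```

```bash
python3 -c "
from go import *
need(486,171.7,105)
snap('scene','pics/s3.png');snap('top','pics/t3.png')
p=read_state()['tool_pos']
print(proj('top',[p-[0,0,21.6],p+[0,0,11.4],[486,171.7,70]]),proj('scene',[p-[0,0,21.6],p+[0,0,11.4],[486,171.7,70]]))
s=cv2.imread('pics/s3.png');a=cv2.imread('pics/t3.png')
A=cv2.resize(a[185:245,222:282],(400,400),interpolation=cv2.INTER_CUBIC)
B=cv2.resize(s[130:200,330:400],(400,400),interpolation=cv2.INTER_CUBIC)
cv2.imwrite('pics/c5.png',np.hstack([A,B]))"
```

```text
t 12.35 tcp [485.9 169.1 114.2] gap 39.1 F [-0.  -0.3 -0.8] tilt [-0.003 -0.001 -1.   ]
turn units 0.02 shift before turn [-0.02 -0.06  0.23] after [-0.02 -0.06  0.23]
[[248.48121429 211.11091086]
 [246.79372655 210.23459679]
 [248.81713351 212.13905482]] [[367.49931765 153.64339644]
 [368.49733324 144.80268839]
 [367.12634009 159.36281539]]
```

View pics/c5.png

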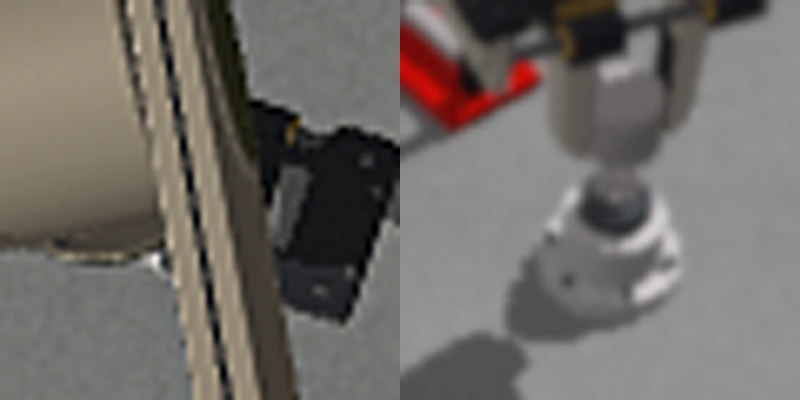

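Scene crop: the cap is held upright between the fingers right above the dark seat (px about 369,158 against the stud at 367,163); the top view is blocked by the arm. I go lower, settle and measure the offset at close range.

Emit:
{"api": "play_rows", "payload": {"deltas": "0 -0.06 0.2 0; 0 0 0.2 0; 0 0 0 0; 0 0 0 0; 0 0 0 0"}}

```text
clock: 12.87
tool_pos: [487.6, 172.6, 99.5]
tcp_rot: [3.109, -0.452, -0.0]
wrist_force: [0.6, 0.3, -1.6]
finger_gap: 39.0
grasp_force: 55.0
```

Emit:
{"api": "play_rows", "payload": {"deltas": "0 0 0 0; 0 0 0 0; 0 0 0 0"}}

```text
clock: 13.12
tool_pos: [487.9, 172.7, 100.0]
tcp_rot: [-3.109, 0.452, -0.001]
wrist_force: [0.8, 0.1, -1.2]
finger_gap: 39.5
grasp_force: 55.0
```

```bash
python3 -c "
from go import *
from fit import circ,s2
need(486,171.7,95)
snap('scene','pics/s4.png')
p=read_state()['tool_pos'];z=p[2]-21.6
c=np.vstack([proj('scene',circ(p,20,z)),proj('scene',circ(p,20,z+33))])
print('pred cap bbox',c.min(0),c.max(0),'top rim',c[90:].min(0),c[90:].max(0))
S=proj('scene',circ((486,171.7),18.5,50));print('pred seat u mid',(S.min(0)+S.max(0))[0]/2,'obs',s2(618,0)[0],'bottom',S.max(0)[1],'obs',s2(0,212)[1])
F=proj('scene',circ((486,171.7),36,3));print('pred flange',F.min(0),F.max(0),'obs u',s2(480,0)[0],s2(738,0)[0],'bot',s2(0,358)[1])
for n in ('cap','cell'):
  for r in trace('scene',n)[:2]: print(n,r['conf'],r['bbox'])
s=cv2.imread('pics/s4.png')
cv2.imwrite('pics/c6.png',cv2.resize(s[140:190,346:386],(480,600),interpolation=cv2.INTER_CUBIC))"
```

```text
t 13.1167 tcp [487.9 172.7 100. ] gap 39.5 F [ 0.8  0.1 -1.2] tilt [ 0.001  0.    -1.   ]
turn units 0.03 shift before turn [-0.04  0.04  0.12] after [-0.04  0.04  0.12]
pred cap bbox [360.82638027 143.65270396] [376.505778   162.63569094] top rim [361.69531623 143.65270396] [376.505778  153.9544964]
pred seat u mid 366.5466238880623 obs 367.35 bottom 169.2267917920482 obs 170.75
pred flange [352.65399181 166.88339243] [377.79605589 185.30552322] obs u 353.55 379.35 bot 185.35
cap 0.71 [364.1, 142.0, 14.6, 23.1]
cell 0.8 [352.8, 160.6, 26.2, 24.4]
cell 0.74 [304.9, 280.0, 32.2, 45.1]
```

View pics/c6.png

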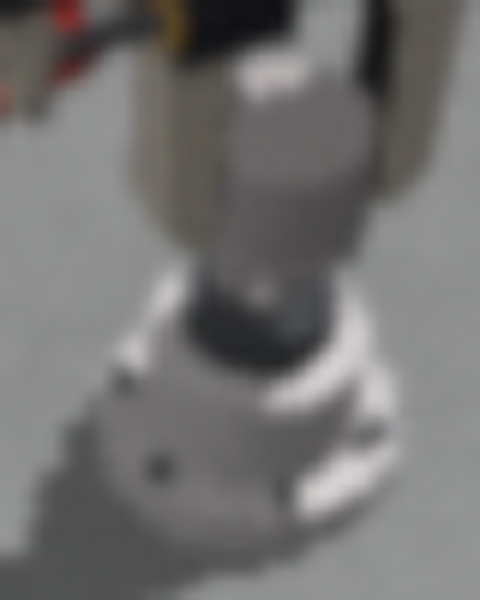

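The crop shows the cap mouth directly over the stud (cap bottom at about px 370,163, seat centre 367,165). Residuals suggest the cell lies about 1 mm further in +x. I correct for that and lower slowly, watching the force.

Emit:
{"api": "play_rows", "payload": {"deltas": "0.03 0.01 0.1 0; 0 0 0.1 0; 0 0 0 0; 0 0 0 0"}}

```text
clock: 13.6
tool_pos: [488.3, 171.8, 91.0]
tcp_rot: [3.108, -0.452, -0.002]
wrist_force: [0.5, -0.3, -1.2]
finger_gap: 39.4
grasp_force: 55.0
```

Emit:
{"api": "play_rows", "payload": {"deltas": "0 0 0.08 0; 0 0 0.08 0; 0 0 0 0; 0 0 0 0"}}

```text
clock: 13.93
tool_pos: [489.5, 172.2, 87.1]
tcp_rot: [-3.108, 0.452, -0.002]
wrist_force: [-6.1, -0.3, 13.2]
finger_gap: 39.3
grasp_force: 55.0
```

Emit:
{"api": "play_rows", "payload": {"deltas": "0 0 0.05 0; 0 0 0 0; 0 0 0 0"}}

```text
clock: 14.18
tool_pos: [490.3, 172.2, 86.2]
tcp_rot: [-3.108, 0.452, -0.005]
wrist_force: [-7.2, -3.5, 21.1]
finger_gap: 39.7
grasp_force: 55.1
```

Emit:
{"api": "play_rows", "payload": {"deltas": "0 0 0.05 0; 0 0 0 0; 0 0 0 0"}}

```text
clock: 14.43
tool_pos: [491.2, 172.0, 85.0]
tcp_rot: [-3.108, 0.452, -0.008]
wrist_force: [-6.6, -4.8, 23.9]
finger_gap: 39.1
grasp_force: 55.6
```

Side force (-6.6,-4.8) shows the cap is a little too far in +x and +y. I ease up, shift and retry.

Emit:
{"api": "play_rows", "payload": {"deltas": "0 0 -0.15 0; -0.05 0.03 0 0; 0 0 0 0; 0 0 0 0"}}

```text
clock: 14.77
tool_pos: [486.0, 171.4, 86.6]
tcp_rot: [3.109, -0.452, -0.001]
wrist_force: [0.2, 0.2, -1.0]
finger_gap: 39.5
grasp_force: 55.6
```

Emit:
{"api": "play_rows", "payload": {"deltas": "0 0 0.07 0; 0 0 0 0; 0 0 0 0"}}

```text
clock: 15.02
tool_pos: [485.9, 171.7, 83.7]
tcp_rot: [-3.109, 0.452, 0.002]
wrist_force: [0.4, 2.2, -0.7]
finger_gap: 39.4
grasp_force: 55.6
```

Emit:
{"api": "play_rows", "payload": {"deltas": "0 0 0.04 0; 0 0 0 0; 0 0 0 0"}}

```text
clock: 15.27
tool_pos: [486.3, 171.7, 82.7]
tcp_rot: [-3.109, 0.452, 0.001]
wrist_force: [-1.2, 3.7, -0.3]
finger_gap: 39.0
grasp_force: 55.4
```

Emit:
{"api": "play_rows", "payload": {"deltas": "0 -0.02 0.04 0; 0 0 0 0; 0 0 0 0"}}

```text
clock: 15.52
tool_pos: [486.7, 172.3, 81.3]
tcp_rot: [-3.109, 0.452, -0.0]
wrist_force: [-1.8, 5.0, 3.1]
finger_gap: 39.1
grasp_force: 55.5
```

Emit:
{"api": "play_rows", "payload": {"deltas": "0 0 0.05 0; 0 0 0 0; 0 0 0 0"}}

```text
clock: 15.77
tool_pos: [486.8, 172.2, 79.4]
tcp_rot: [-3.109, 0.452, -0.0]
wrist_force: [-3.1, 2.7, 4.4]
finger_gap: 39.1
grasp_force: 55.5
```

Emit:
{"api": "play_rows", "payload": {"deltas": "0 0 0.05 0; 0 0 0 0; 0 0 0 0"}}

```text
clock: 16.02
tool_pos: [486.4, 172.0, 76.9]
tcp_rot: [3.109, -0.452, -0.001]
wrist_force: [-2.8, 2.6, 0.6]
finger_gap: 38.9
grasp_force: 55.4
```

Emit:
{"api": "play_rows", "payload": {"deltas": "0 0 0.05 0; 0 0 0 0; 0 0 0 0"}}

```text
clock: 16.27
tool_pos: [485.9, 172.0, 74.3]
tcp_rot: [3.108, -0.452, -0.002]
wrist_force: [-2.0, 3.0, -3.0]
finger_gap: 39.4
grasp_force: 55.6
```

Emit:
{"api": "play_rows", "payload": {"deltas": "0 0 0.06 0; 0 0 0 0; 0 0 0 0"}}

```text
clock: 16.52
tool_pos: [486.3, 172.1, 72.3]
tcp_rot: [3.109, -0.452, -0.001]
wrist_force: [-2.8, 4.4, -3.0]
finger_gap: 39.7
grasp_force: 55.6
```

Emit:
{"api": "play_rows", "payload": {"deltas": "0 0 0.06 0; 0 0 0 0; 0 0 0 0"}}

```text
clock: 16.77
tool_pos: [486.7, 172.1, 70.6]
tcp_rot: [3.109, -0.452, 0.0]
wrist_force: [-3.6, 3.6, 0.4]
finger_gap: 39.5
grasp_force: 55.6
```

Emit:
{"api": "play_rows", "payload": {"deltas": "0 0 0.06 0; 0 0 0 0; 0 0 0 0"}}

```text
clock: 17.02
tool_pos: [487.2, 172.1, 68.8]
tcp_rot: [-3.109, 0.452, -0.001]
wrist_force: [-5.6, 2.4, 4.7]
finger_gap: 39.8
grasp_force: 55.6
```

Emit:
{"api": "play_rows", "payload": {"deltas": "0 0 0.05 0; 0 0 0 0; 0 0 0 0"}}

```text
clock: 17.27
tool_pos: [487.4, 172.1, 67.5]
tcp_rot: [-3.109, 0.452, -0.002]
wrist_force: [-7.2, 0.8, 11.0]
finger_gap: 39.4
grasp_force: 55.7
```

Emit:
{"api": "play_rows", "payload": {"deltas": "-0.01 0 0.04 0; 0 0 0 0; 0 0 0 0"}}

```text
clock: 17.52
tool_pos: [487.5, 172.2, 67.1]
tcp_rot: [-3.109, 0.452, -0.003]
wrist_force: [-11.2, 0.5, 21.4]
finger_gap: 39.2
grasp_force: 55.6
```

Emit:
{"api": "play_rows", "payload": {"deltas": "-0.01 0 0.03 0; 0 0 0 0; 0 0 0 0"}}

```text
clock: 17.77
tool_pos: [487.6, 172.3, 66.9]
tcp_rot: [-3.109, 0.452, -0.005]
wrist_force: [-13.2, -1.5, 27.0]
finger_gap: 39.1
grasp_force: 55.6
```

Emit:
{"api": "play_rows", "payload": {"deltas": "0 0 0 0; 0 0 0 0; 0 0 0 0; 0 0 0 0; 0 0 0 0"}}

```text
clock: 18.18
tool_pos: [487.6, 172.3, 66.9]
tcp_rot: [-3.109, 0.452, -0.005]
wrist_force: [-13.8, -2.2, 28.2]
finger_gap: 39.3
grasp_force: 55.6
```

```bash
python3 -c "
from go import *
need(486,171.7,67.6)
snap('scene','pics/s5.png')
s=cv2.imread('pics/s5.png')
cv2.imwrite('pics/c7.png',cv2.resize(s[140:190,346:386],(480,600),interpolation=cv2.INTER_CUBIC))"
```

```text
t 18.1833 tcp [487.6 172.3  66.9] gap 39.3 F [-13.8  -2.2  28.2] tilt [ 0.003 -0.    -1.   ]
turn units 0.03 shift before turn [-0.03  0.02 -0.02] after [-0.03  0.02 -0.02]
```

View pics/c7.png

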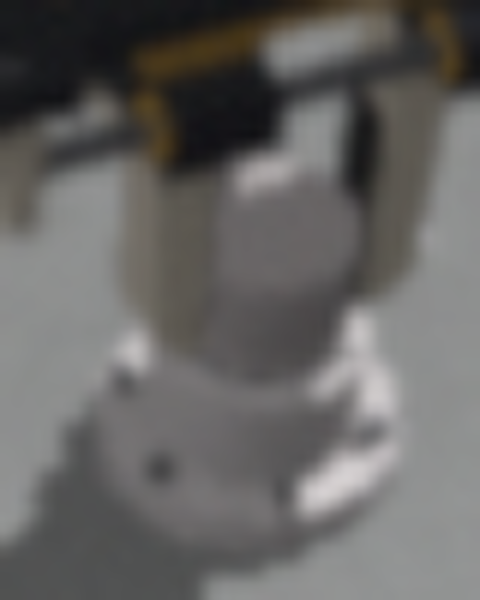

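The crop shows the cap upright on the cell and the dark seat hidden beneath it. The force rose steeply at the stop (TCP 66.9, mouth about 45–46 mm), so the seat is fully down.

```bash
python3 -c "
from workcell import *
print(finish_job())"
```

```text
the job is handed in; nothing more can be done
None
```

The cap was ejected, picked up and clicked onto the open cell. I handed the job in with it still gripped and pressed to the seat's stop, at about 28 N on the wrist; `finish_job` returned no verdict.

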